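Pack a microscope objective and snap the case lid shut

ROBOT

A 6-joint arm with a two-finger parallel gripper is mounted at the origin on the work surface. World frame = base frame: x ahead of the robot, y to its left, z up, the work surface at z = 0. Lengths are in m, angles in rad, forces in N, time in s.
With the tool pointing down it reaches from about 0.35 to 0.975 m from the base axis. Payload 4.9 kg.
Tool frame: the origin (TCP) lies between the finger pads; the fingertips stand 19 mm ahead of it and the grasp point (between the pads) is the TCP; z points along the fingers, y is the direction in which the jaws open and shut (so a half turn about z gives the same grasp; the last joint's range is limited). The gripper opens to 85 mm and grips with 20 to 120 N. Pads are 22 mm wide; open, the fingers measure 114 mm over their backs; the gripper's body (76 mm by 85 mm) begins 54 mm behind the grasp point. The pads swing forward as they close: fully open they stand 13 mm farther back than shut.
Start: joints at [-1.244, 0.053, 1.613, -0, 1.476, -0.119], TCP at [0.269, -0.564, 0.25] pointing down, gripper open.
Joint ranges: [-3.01, 3.01], [-1.01, 2.22], [0.06, 2.58], [-1.02, 4.17], [0.09, 2.62], [-3.14, 3.14]. Speed limits (rad/s): [2.57, 2.57, 3.14, 3.14, 3.14, 3.14].

INTERFACE

Orientations are given as a unit quaternion [w, x, y, z].
In Python, from plant import state, grab_frame, calibration, job_done gives the robot as it stands. The module is installed in compiled form; this text tells all that it offers.
- The arm moves only by the tool servo_tool, never from a script. Its argument "deltas" is a list that holds one entry, the list of rows, each a list of 5 numbers: the finger opening in mm, from 0 to 85.4, then the shift along the world's x, y, z in mm, then the turn about the world's z in units of 6 degrees (1.0 is 6 degrees). A call has 1 to 5 rows; each row is the pose to reach, as a shift and turn from the pose commanded when the call began; what a row does not reach only later rows make up. A row lasts 1/8 s, in which the tool goes at most 62.5 mm and 10.7 degrees, less where a joint would pass 70% of its speed; a pose out of reach is approached as far as the arm can. A call with a gripper value outside its range is refused whole. The fingers move at their own pace and stop on an object; the grip force is fixed at half the most. Time passes only in rows, so rows that repeat a pose let the fingers close. It gives the time, the measured TCP pose, the force and the opening at its end, in the units of the state.
- state(): the state, without advancing time (a new reading comes with each control period).
- grab_frame(name): name is "scene" or "top" or "wrist"; returns the picture (420x560x3 uint8, red, green, blue); there is no depth.
- calibration(name): a dict with "intrinsics" (3x3 intrinsics, pixels), "k1" (the pictures are not rectified: a ray, as slopes to the right and down, at radius r is drawn at 1 + k1 r^2 times it, then the intrinsics apply), "world_from_camera" (4x4, takes a point from camera to world coordinates). Camera axes: x right, y down, z forward; pixel columns grow to the right and rows downward; lengths in m; the calibration is good to about 2 mm. A picture is of the moment at which its call begins: read the wrist's pose just before it. calibration takes no time and is no camera call; for the wrist camera it gives the pose at the moment of the call.
- job_done(): hands the job in, once; it reports no verdict.
The state is a dict: "time": time; "joint_pos": joint angles; "joint_vel": joint speeds; "joint_efforts": joint torques, N m; "tool_pos": TCP position; "tool_rot": TCP orientation; "contact_force": force on the tool from outside, world axes, zero at the start; "ft_torque": the same for the moment, N m; "gripper_width": opening from 0.0 (shut) to 1.0 (fully open).
Only numpy, scipy, OpenCV 4.12 (cv2) and the standard library are available. Lean on these libraries where they do the work, as an engineer would, in place of code of your own. Each camera call takes 0.05 s, during which the arm holds its last target.

TASK

Stand the red-banded microscope objective upright on the floor of the large empty compartment of the grey lens case. Then slide the blue lid off its rest until it lies fully over the open tub, and press it down until both orange spring catches have snapped back over its edges and it sits level and fully home. The two objectives already packed must stay standing, and the turret, the eyepiece and the fluid bottle stay where they are.

Things in the scene. Friction and masses are not known exactly. Their poses are not given: they have to be found in the camera images.
- case: Grey lens case fixed to the bench: an open tub, with a lid rest beside it. Origin at bench height under the tub's centre; y runs lengthwise from the tub to the lid rest, x across (away from the robot at yaw 0), z up. Tub inside: x -60..60, y -77..77 mm, floor at z 6, tops of its side walls (the lid's seat) at z 78; the end stop wall at y -77 rises to z 104.5.
- case_bay (a point): Point on the tub floor in the large empty compartment (case x 0, y 18, z 6 mm), which spans case y -30..77. A divider 15 mm high and 4 mm thick at y = -32 parts it from the small compartment with the two packed objectives.
- case_mouth (a point): Centre of the tub's mouth at the height of the lid's seat (case x 0, y 0, z 78 mm).
- lid_rest (a point): Centre of the flat lid rest's top (case x 0, y 164.5, z 99.5 mm): a solid deck, y 77..252, open at its +y end. Rails 5 mm high with inner faces at case x +-66.5 mm guide the lid along it; beside the tub corner posts go on. Pushed towards case -y up to the end stop, the lid drops off the deck by about 3 mm and rests on the sloping tops of the catches.
- lid_top (a point): Centre of the loose blue lid's top face. Lid: 130 (x) by 150 (y) by 22 mm, about 0.18 kg; a 6 mm flange of full size with a solid crown 104 mm wide in x and 150 long, so both end faces (y +-75) are flat, 22 mm high. It starts flat on the lid rest, y along case y, 2 to 19 mm from the tub. This point is 121.5 mm up on the rest, about 118 resting on the catches, 100 when fully home.
- lid: The same blue lid; origin at the centre of its underside, same axes.
- objective_center (a point): Red-banded microscope objective to be packed, loose, standing upright on the bench: steel, 34 mm diameter, 64 mm high, the barrel straight up to 50 mm and then tapering; about 0.16 kg. The point is on its axis, half-way up (32 mm above its foot); z along the axis, upwards.
- catch_near (a joint): Slide (m) of the orange spring catch on the tub's case -x side: 0 = out, its nose over the tub's edge; grows to at most 0.009 as the lid pushes it outwards; returns to 0 when it has snapped over the lid's flange. 100 mm long along case y; spring 4 N at 0, 6.4 N at 6 mm. Both together take roughly 8 to 20 N of downward push on the lid.
- catch_far (a joint): The same for the catch on the tub's case +x side.
- catch_near_nose (a point): Tip of the near catch's nose at the middle of its length, 86.5 mm above the bench; it stands 6 mm inwards of the rail line.
- catch_far_nose (a point): The same for the far catch.
- stored_a: Yellow-banded objective already packed in the small compartment, 28 mm diameter, 45 mm high; origin under its foot. Stays standing.
- stored_b: Green-banded objective already packed in the small compartment, 28 mm diameter, 50 mm high; origin under its foot. Stays standing.
- turret: Aluminium six-hole objective turret lying on the bench, 110 mm diameter, 40 mm high; origin under its centre. Leave it.
- eyepiece: Black eyepiece standing on the bench, 36 mm diameter, 62 mm high; origin under its foot. Leave it.
- fluid_bottle: Amber fluid bottle, 42 mm diameter, 100 mm high; origin under its foot. Leave it.
Things that resemble listed ones, but are neither listed nor needed, are in the scene too. Leave any pink look-alike of the part that bears objective_center alone. There is more than one size of the lid; the job needs the larger.

How it is judged:
By the outcome, as a careful person would: the job done as asked, in the order asked, and still so for the second after the job is handed in, with the robot touching nothing.
It also fails if it takes over 54 s, if anything falls off the work surface, if the arm or the gripper's body presses on something with over 40 N, if the wrist force passes 120 N, or if a joint passes its speed limit or range.

## Working session

There is one attempt and no reset: what is moved stays moved. The work goes in short steps, Python scripts to look and compute and a tool call to move; the robot and the scene stay as the last step left them, time stands still between calls to the robot, and variables do not carry over. Pictures are saved under pics/ and viewed, and the job is handed in when it is done.

Besides the shell and the picture viewer there is one more tool, called after "Request:" as a command line: name --argument value ..., lists and objects as JSON in quotes. servo_tool: Moves the arm, as the interface text tells. Its arguments: {"type":"object","properties":{"deltas":{"type":"array","items":{"type":"array","items":{"type":"array","items":{"type":"number"}}}}},"required":["deltas"]}

```bash
mkdir -p pics; cat > h.py <<'E'
import numpy as np, cv2
from plant import state, grab_frame, calibration, job_done
def save(n,im): cv2.imwrite('pics/'+n+'.png',cv2.cvtColor(im,cv2.COLOR_RGB2BGR))
def ray(c,u,v):
    K=np.array(c['intrinsics']);T=np.array(c['world_from_camera'])
    p=np.array([(u-K[0,2])/K[0,0],(v-K[1,2])/K[1,1]]);q=p.copy()
    for _ in range(30): q=p/(1+c['k1']*(q@q))
    d=T[:3,:3]@np.array([q[0],q[1],1]);return T[:3,3],d
def onz(c,u,v,z):
    o,d=ray(c,u,v);return o+d*(z-o[2])/d[2]
def proj(c,P):
    K=np.array(c['intrinsics']);T=np.array(c['world_from_camera'])
    q=T[:3,:3].T@(np.array(P)-T[:3,3]);s=q[:2]/q[2];s=s*(1+c['k1']*(s@s))
    return np.array([K[0,0]*s[0]+K[0,2],K[1,1]*s[1]+K[1,2]])
E
python3 - <<'E'
from h import *
s=state();print(s['time'],s['tool_pos'],s['tool_rot'])
for n in('scene','top'):
    save(n+'0',grab_frame(n))
    c=calibration(n);print(n,np.round(c['world_from_camera'],3),c['k1'],c['intrinsics'])
E
```

```text
0.0 [ 0.26929957 -0.56334276  0.24901407] [-1.07025089e-03  9.75258950e-01  2.21062944e-01 -9.49271786e-05]
scene [[-0.773  0.537 -0.338  0.845]
 [ 0.634  0.665 -0.394  0.285]
 [ 0.013 -0.519 -0.855  0.885]
 [ 0.     0.     0.     1.   ]] -0.06706375890238223 [[482.29894879   0.         282.45449908]
 [  0.         482.29894879 213.04093589]
 [  0.           0.           1.        ]]
top [[ 0.03  -0.98   0.195  0.336]
 [-0.999 -0.033 -0.013 -0.067]
 [ 0.019 -0.195 -0.981  1.098]
 [ 0.     0.     0.     1.   ]] 0.06172545642453601 [[523.86037267   0.         290.07084507]
 [  0.         523.86037267 212.01778416]
 [  0.           0.           1.        ]]
```

View pics/scene0.png

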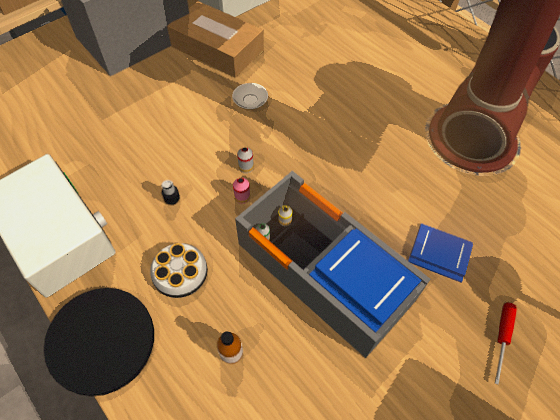

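View pics/top0.png

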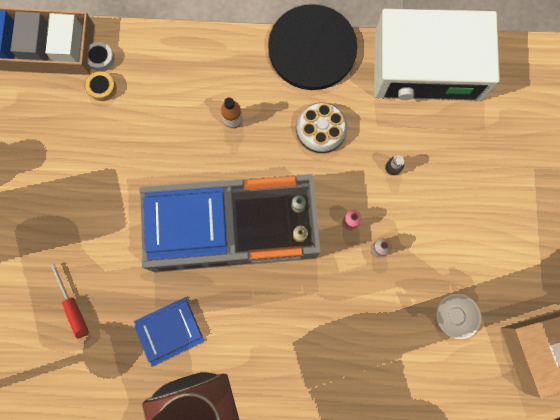

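The top view shows two candidates: a pink one at (352,219), scene (241,189), and a grey one at (382,246), scene (245,158). The grey one should carry the red band, so I'll enlarge both to check. There are two lids: the larger is on the rest at (185,223) and the smaller is on the bench at (168,330).

```bash
python3 - <<'E'
import cv2,numpy as np
a=cv2.imread('pics/scene0.png')[135:215,205:285];b=cv2.imread('pics/top0.png')[195:275,325:405]
cv2.imwrite('pics/crop0.png',np.hstack([cv2.resize(x,(400,400),interpolation=2) for x in(a,b)]))
b=cv2.imread('pics/top0.png')[165:280,130:330]
cv2.imwrite('pics/crop1.png',cv2.resize(b,(800,460),interpolation=2))
E
```

```text
(no output)
```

View pics/crop0.png

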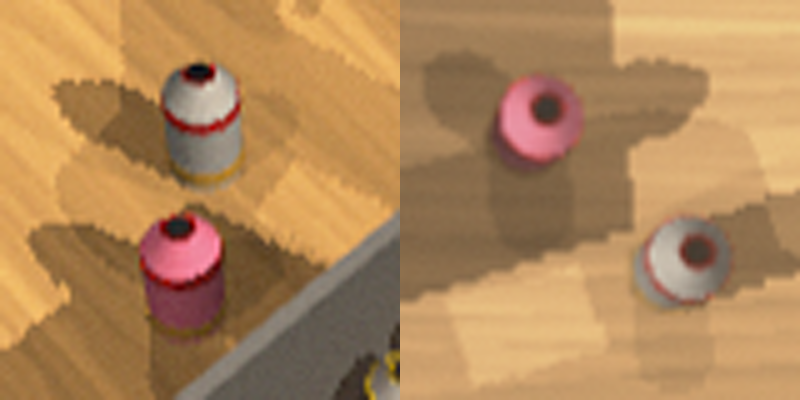

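View pics/crop1.png

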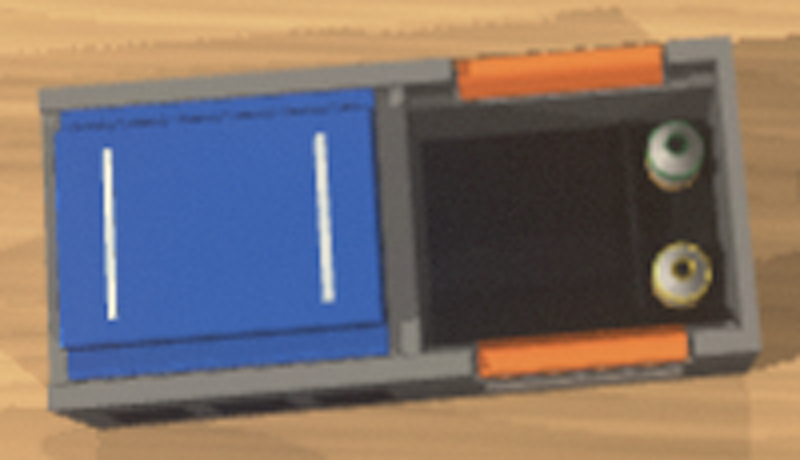

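The grey objective with the red band is the target: bore at top px (384.4,245). The pink one is the look-alike. Next I'll measure the objective, lid and case.

```bash
cat > m1.py <<'E'
from h import *
def tri(c1,p1,c2,p2):
    o1,d1=ray(c1,*p1);o2,d2=ray(c2,*p2);d1/=np.linalg.norm(d1);d2/=np.linalg.norm(d2)
    A=np.stack([d1,-d2],1);t=np.linalg.lstsq(A,o2-o1,rcond=None)[0]
    a=o1+t[0]*d1;b=o2+t[1]*d2;return (a+b)/2,np.linalg.norm(a-b)
if __name__=='__main__':
    ct,cs=calibration('top'),calibration('scene')
    T=cv2.imread('pics/top0.png');S=cv2.imread('pics/scene0.png')
    print('obj',onz(ct,384.4,245,.064),onz(cs,205+200/5,135+70/5,.064))
    f=lambda x,y:(130+x/4,165+y/4)
    q=np.array([onz(ct,*f(*p),.1215) for p in((55,128),(375,105),(383,320),(62,347))])
    print('lid crown',q.round(4),q.mean(0)); 
    for i in range(4): print(np.linalg.norm(q[i]-q[(i+1)%4]))
    for n,c,im in(('top',ct,T),('scene',cs,S)):
        h=cv2.cvtColor(im,cv2.COLOR_BGR2HSV)
        m=cv2.inRange(h,(5,190,150),(14,255,255))
        cnt=[k for k in cv2.findContours(m,0,1)[0] if cv2.contourArea(k)>80]
        for k in cnt:
            b=cv2.boxPoints(cv2.minAreaRect(k));print(n,cv2.contourArea(k),b.round(1).tolist())
            print(np.array([onz(c,*p,.0885) for p in b])[:,:2].round(4).tolist())
    e=[onz(ct,*f(*p),.1045)[:2] for p in((730,38),(758,345),(40,90),(50,385))];print('outer corners .1045',np.round(e,4))
E
python3 m1.py
python3 - <<'E'
import cv2
b=cv2.imread('pics/scene0.png')[165:360,230:430]
cv2.imwrite('pics/crop2.png',cv2.resize(b,(600,585),interpolation=2))
E
```

```text
obj [ 0.48193067 -0.27004709  0.064     ] [ 0.48001586 -0.2706916   0.064     ]
lid crown [[0.5505 0.1981 0.1215]
 [0.5671 0.0483 0.1215]
 [0.464  0.0389 0.1215]
 [0.4468 0.1861 0.1215]] [0.50709761 0.11783529 0.1215    ]
0.15077363687346823
0.10351353020333565
0.1482406637680661
0.10441808220744556
scene 105.5 [[247.89999389648438, 231.8000030517578], [252.5, 226.39999389648438], [291.6000061035156, 260.29998779296875], [287.0, 265.6000061035156]]
[[0.6066, -0.0918], [0.5927, -0.0956], [0.5806, 0.0058], [0.5941, 0.0087]]
scene 360.5 [[297.6000061035156, 189.39999389648438], [303.70001220703125, 181.60000610351562], [342.5, 212.3000030517578], [336.3999938964844, 220.10000610351562]]
[[0.4711, -0.1066], [0.4492, -0.1132], [0.4378, -0.0109], [0.459, -0.0055]]
outer corners .1045 [[ 0.6109 -0.1215]
 [ 0.46   -0.1382]
 [ 0.5728  0.2114]
 [ 0.4307  0.1945]]
```

View pics/crop2.png

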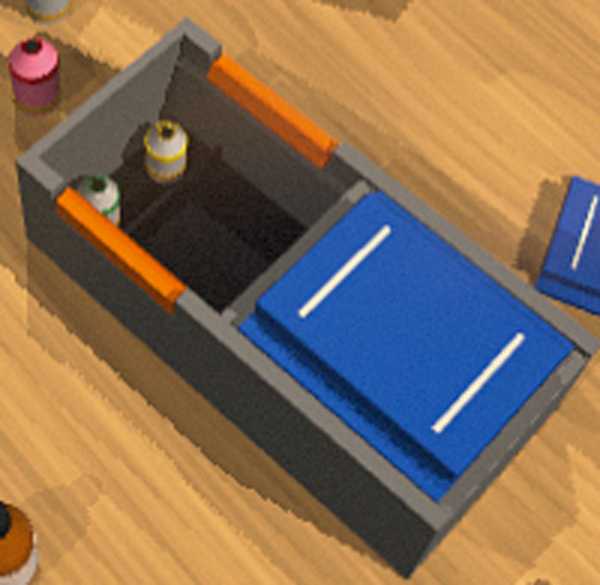

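Request:
servo_tool --deltas '[[[70, 50, 60, 0, 1.7], [70, 90, 110, 0, 3.4], [70, 130, 160, 0, 5.1], [70, 160, 210, 0, 6.8], [70, 180, 250, 0, 8.5]]]'

```text
time: 0.72
tool_pos: [0.4502, -0.3118, 0.2498]
tool_rot: [-0.0, 0.783, 0.622, 0.0]
contact_force: [-0.2, 0.9, -0.2]
gripper_width: 0.82
```

Request:
servo_tool --deltas '[[[70, 20, 20, -10, 1.7], [70, 30, 40, -20, 3.3], [70, 30, 40, -30, 3.3], [70, 30, 40, -30, 3.3]]]'

```text
time: 1.23
tool_pos: [0.4786, -0.2739, 0.2188]
tool_rot: [-0.001, 0.668, 0.744, -0.0]
contact_force: [-0.2, -0.2, -0.3]
gripper_width: 0.817
```

```bash
python3 - <<'E'
from h import *
s=state();print(s['time'],s['tool_pos'],s['tool_rot'],s['contact_force'])
c=calibration('wrist');print(np.round(c['world_from_camera'],3))
im=grab_frame('wrist');save('w1',im)
print(proj(c,[.481,-.2703,.064]),onz(calibration('top'),352+2.5,217,.064))
np.save('cw1.npy',c)
E
```

```text
1.225 [ 0.47863314 -0.27385572  0.21880255] [-1.28844573e-03  6.67654837e-01  7.44469788e-01 -3.04765319e-04] [-0.15441156 -0.19670318 -0.26775548]
[[ 0.994  0.106  0.029  0.471]
 [ 0.11  -0.955 -0.276 -0.204]
 [-0.002  0.277 -0.961  0.343]
 [ 0.     0.     0.     1.   ]]
[283.5133754  189.50942979] [ 0.53664793 -0.21021536  0.064     ]
```

View pics/w1.png

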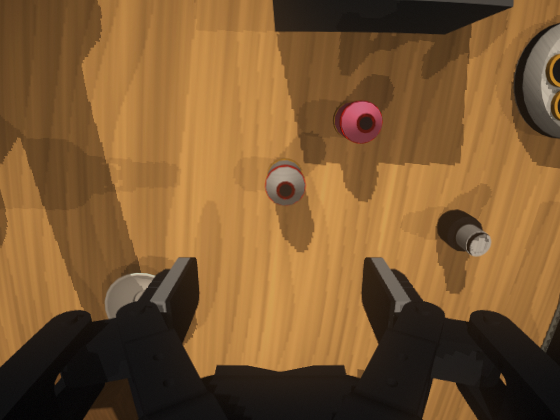

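The wrist view shows the objective's bore at (286,190), against a prediction of (283.5,189.5). It agrees within about 1 mm, and the pink one at (360,122) is well clear. I'll descend.

Request:
servo_tool --deltas '[[[70, 3, 4, -50, 0], [70, 3, 4, -100, 0], [70, 3, 4, -150, 0], [70, 3, 4, -180, 0], [70, 3, 4, -180, 0]]]'

```text
time: 1.9
tool_pos: [0.4804, -0.2695, 0.0378]
tool_rot: [-0.003, 0.668, 0.744, -0.0]
contact_force: [-0.1, -0.8, -0.3]
gripper_width: 0.817
```

Request:
servo_tool --deltas '[[[20, 0, 0, 0, 0], [20, 0, 0, 0, 0], [20, 0, 0, 0, 0], [20, 0, 0, 0, 0], [20, 0, 0, 0, 0]]]'

```text
time: 2.52
tool_pos: [0.484, -0.2713, 0.0431]
tool_rot: [0.002, 0.667, 0.745, -0.0]
contact_force: [-1.4, -0.7, 6.5]
gripper_width: 0.379
```

```bash
python3 - <<'E'
from h import *
s=state();print(s['time'],s['tool_pos'],s['contact_force'],s['gripper_width'])
a=grab_frame('scene')[110:210,190:310];b=grab_frame('wrist')
save('s2',np.hstack([cv2.resize(a,(400,333),interpolation=2),cv2.resize(b,(400,333))]))
E
```

```text
2.525 [ 0.48400127 -0.27130582  0.0430631 ] [-1.37425212 -0.67805652  6.51292448] 0.37908500940091777
```

View pics/s2.png

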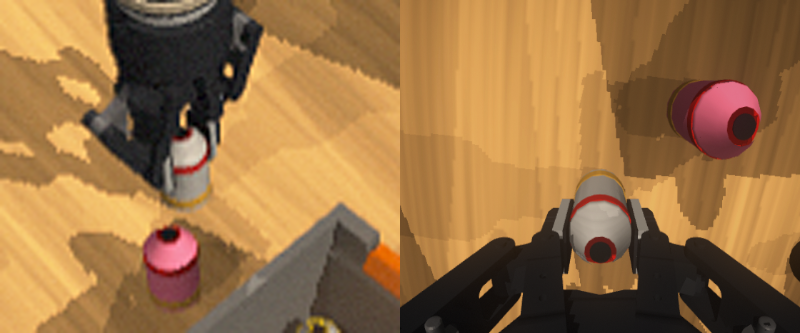

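The objective is gripped upright, with its foot 43 mm below the TCP. I'll lift it over the end wall.

Request:
servo_tool --deltas '[[[20, 0, 0, 50, 0], [20, 0, 0, 100, 0], [20, 0, 0, 150, 0], [20, 0, 0, 190, 0], [20, 10, 40, 190, 0]]]'

```text
time: 3.25
tool_pos: [0.4943, -0.2322, 0.236]
tool_rot: [0.005, 0.668, 0.744, 0.001]
contact_force: [0.2, 1.3, -2.1]
gripper_width: 0.375
```

Request:
servo_tool --deltas '[[[20, 0, 50, 0, 0], [20, 10, 90, 0, 0], [20, 10, 90, 0, 0], [20, 10, 90, 0, 0]]]'

```text
time: 3.75
tool_pos: [0.5024, -0.14, 0.2304]
tool_rot: [0.0, 0.667, 0.745, -0.0]
contact_force: [0.6, -0.5, -1.3]
gripper_width: 0.379
```

```bash
python3 - <<'E'
from h import *
s=state();print(s['time'],s['tool_pos'],s['contact_force'],s['gripper_width'])
c=calibration('wrist');im=grab_frame('wrist');save('w3',im);np.save('cw3.npy',c)
E
```

```text
3.75 [ 0.50235105 -0.14001913  0.23039505] [ 0.62638772 -0.45016491 -1.31122319] 0.378689568043501
```

View pics/w3.png

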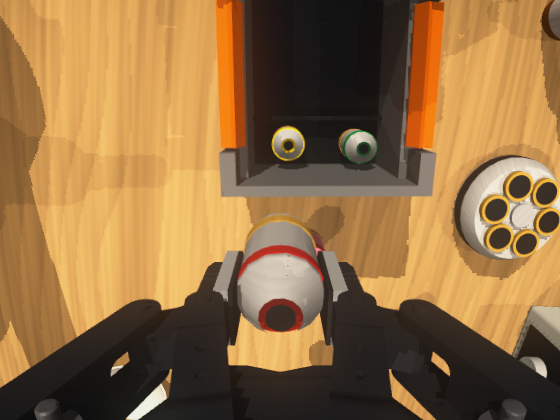

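```bash
python3 - <<'E'
from h import *
c=np.load('cw3.npy',allow_pickle=True).item()
for n,p,z in(('outL',(221,195.5),.1045),('outR',(433,194),.1045),('inL',(243,184.5),.1045),('inR',(412,183.5),.1045),('catL -50',(233,149.5),.0885),('catR -50',(421,149),.0885),('noseL',(244,140),.0865),('noseR',(408,140),.0865),('yel',(288,145),.051),('grn',(363,148),.056),):
    print(n,onz(c,*p,z)[:2].round(4))
a=cv2.imread('pics/w3.png')[100:210,205:450]
cv2.imwrite('pics/crop3.png',cv2.resize(a,(784,352),interpolation=2))
E
```

```text
outL [ 0.4591 -0.1394]
outR [ 0.6147 -0.1206]
inL [ 0.4744 -0.1294]
inR [ 0.597  -0.1147]
catL -50 [ 0.4634 -0.1072]
catR -50 [ 0.605  -0.0902]
noseL [ 0.4708 -0.0994]
noseR [ 0.5943 -0.0849]
yel [ 0.5053 -0.1034]
grn [ 0.5685 -0.098 ]
```

View pics/crop3.png

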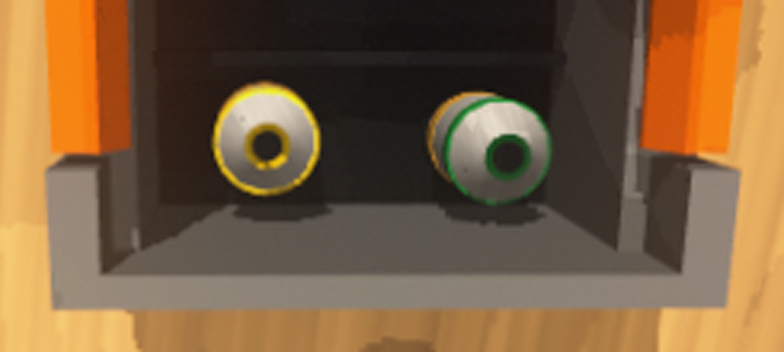

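The wrist view shows the end wall's inner edge at about (237..418,185) and the packed objectives standing at (288,145) and (363,148). That puts the case centre near (0.527,-0.047) with a yaw of about 6.6°, and the bay at (0.5245,-0.026).

Request:
servo_tool --deltas '[[[20, 10, 50, 0, 0], [20, 22, 100, 0, 0], [20, 22, 114, 0, 0], [20, 22, 114, -30, 0], [20, 22, 114, -60, 0]]]'

```text
time: 4.42
tool_pos: [0.5248, -0.0271, 0.1701]
tool_rot: [0.001, 0.667, 0.745, 0.0]
contact_force: [-0.6, -0.3, -2.2]
gripper_width: 0.375
```

```bash
python3 - <<'E'
from h import *
s=state();print(s['time'],s['tool_pos'],s['contact_force'],s['gripper_width'])
a=grab_frame('scene')[150:370,200:440];b=grab_frame('wrist')
save('s4',np.hstack([cv2.resize(a,(400,366),interpolation=2),cv2.resize(b,(400,366))]))
E
```

```text
4.425 [ 0.52477436 -0.02710208  0.17009362] [-0.61645326 -0.33892958 -2.1518835 ] 0.374933716410792
```

View pics/s4.png

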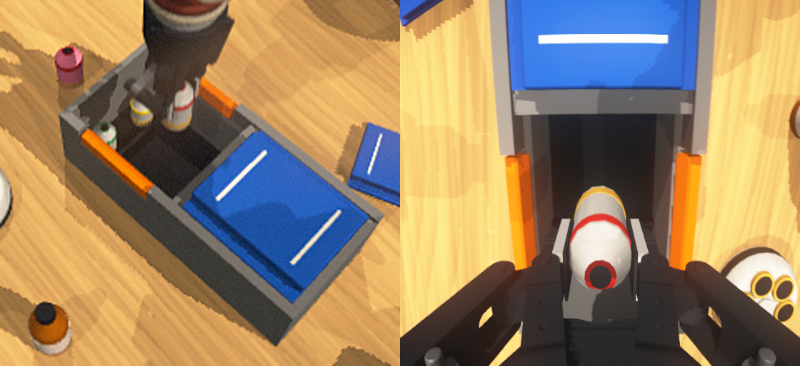

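The objective is centred over the compartment. The deck edge is at about row 100 of the wrist inset, well ahead of it. Lowering.

Request:
servo_tool --deltas '[[[20, 0, 0, -40, 0], [20, 0, 0, -80, 0], [20, 0, 0, -105, 0], [20, 0, 0, -114, 0], [20, 0, 0, -118, 0]]]'

```text
time: 5.15
tool_pos: [0.5254, -0.0266, 0.0533]
tool_rot: [0.001, 0.667, 0.745, 0.0]
contact_force: [-0.4, 0.3, -2.0]
gripper_width: 0.375
```

Request:
servo_tool --deltas '[[[20, 0, 0, -1, 0], [20, 0, 0, -2, 0], [20, 0, 0, -3, 0], [20, 0, 0, -3, 0]]]'

```text
time: 5.65
tool_pos: [0.5246, -0.0259, 0.0495]
tool_rot: [0.0, 0.667, 0.745, 0.0]
contact_force: [-0.8, 0.7, -1.2]
gripper_width: 0.377
```

Request:
servo_tool --deltas '[[[20, 0, 0, -1, 0], [20, 0, 0, -2, 0], [20, 0, 0, -2, 0]]]'

```text
time: 6.02
tool_pos: [0.5248, -0.0259, 0.0491]
tool_rot: [-0.0, 0.667, 0.745, -0.0]
contact_force: [-5.5, 1.4, 9.1]
gripper_width: 0.379
```

The foot is on the floor (+9 N). Releasing.

Request:
servo_tool --deltas '[[[20, 0, 0, 1, 0], [42, 0, 0, 1, 0], [50, 0, 0, 1, 0], [50, 0, 0, 1, 0], [50, 0, 0, 1, 0]]]'

```text
time: 6.65
tool_pos: [0.5245, -0.0259, 0.0482]
tool_rot: [-0.0, 0.667, 0.745, -0.0]
contact_force: [0.3, 0.4, 0.3]
gripper_width: 0.587
```

Request:
servo_tool --deltas '[[[50, 0, 0, 20, 0], [50, 0, 0, 60, 0], [50, 0, 0, 110, 0], [50, 0, 0, 160, 0], [50, 0, 0, 160, 0]]]'

```text
time: 7.28
tool_pos: [0.5274, -0.0264, 0.2142]
tool_rot: [0.005, 0.667, 0.745, 0.003]
contact_force: [1.0, -0.6, 0.7]
gripper_width: 0.584
```

```bash
python3 - <<'E'
from h import *
s=state();print(s['time'],s['tool_pos'],s['contact_force'],s['gripper_width'])
a=grab_frame('scene')[150:370,200:440];b=grab_frame('wrist');c=calibration('wrist');np.save('cw5.npy',c);save('w5',b)
save('s5',np.hstack([cv2.resize(a,(400,366),interpolation=2),cv2.resize(b,(400,366))]))
E
```

```text
7.275 [ 0.52741234 -0.02644406  0.21421744] [ 0.9778316  -0.60055751  0.66957119] 0.5841540644570693
```

View pics/s5.png

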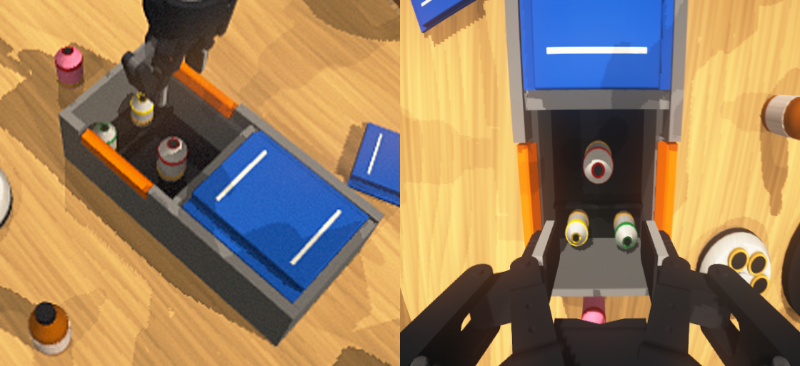

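The objective stands in the large compartment with both packed ones still upright. Next I'll go round to the lid's +y end face.

Request:
servo_tool --deltas '[[[60, -7, 60, 0, 0], [60, -14, 120, 0, 0], [60, -22, 180, 0, 0], [60, -30, 230, 0, 0], [60, -32, 250, 0, 0]]]'

```text
time: 8.0
tool_pos: [0.4907, 0.2259, 0.2058]
tool_rot: [-0.001, 0.666, 0.746, -0.002]
contact_force: [0.9, -0.5, -0.2]
gripper_width: 0.705
```

```bash
python3 - <<'E'
from h import *
s=state();print(s['time'],s['tool_pos'],s['contact_force'],s['gripper_width'])
b=grab_frame('top');save('t6',b)
a=grab_frame('scene')[150:370,200:440]
save('s6',np.hstack([cv2.resize(a,(400,366),interpolation=2),cv2.resize(b[150:300,100:340],(400,250),interpolation=2)[:,:].copy() if 0 else cv2.resize(b[140:300,110:330],(400,366))]))
E
```

```text
8.0 [0.49068164 0.22591943 0.20578504] [ 0.9222993  -0.52423493 -0.18831172] 0.7045513104839486
```

View pics/s6.png

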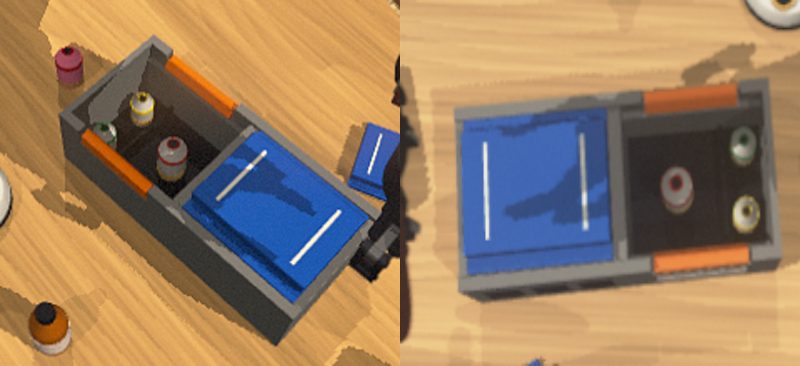

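The view is clear: objective standing, and the gripper about 33 mm beyond the lid's outer end face. Lowering behind it.

Request:
servo_tool --deltas '[[[60, 4, 2, -30, 0], [60, 4, 2, -60, 0], [60, 4, 2, -80, 0], [60, 4, 2, -84, 0], [60, 4, 2, -84, 0]]]'

```text
time: 8.72
tool_pos: [0.497, 0.2257, 0.1247]
tool_rot: [0.0, 0.667, 0.745, 0.0]
contact_force: [0.9, 0.3, -0.7]
gripper_width: 0.705
```

```bash
python3 - <<'E'
from h import *
s=state();print(s['time'],s['tool_pos'],s['contact_force'],s['gripper_width'])
b=grab_frame('wrist')
a=grab_frame('scene')[200:370,300:500]
save('s7',np.hstack([cv2.resize(a,(400,340),interpolation=2),cv2.resize(b,(400,340))]))
E
```

```text
8.725 [0.49695221 0.22571766 0.1247012 ] [ 0.90218705  0.25535899 -0.73776422] 0.7051369424057458
```

View pics/s7.png

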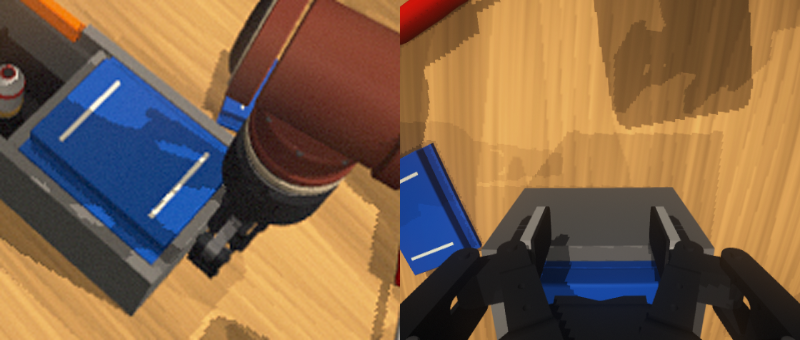

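Request:
servo_tool --deltas '[[[60, 0, 0, -3, 0], [60, 1, -8, -3, 0], [60, 2, -16, -3, 0], [60, 3, -24, -3, 0], [60, 4, -32, -3, 0]]]'

```text
time: 9.45
tool_pos: [0.5006, 0.1937, 0.1214]
tool_rot: [-0.0, 0.667, 0.745, 0.0]
contact_force: [-0.3, 0.5, -0.3]
gripper_width: 0.7
```

Request:
servo_tool --deltas '[[[60, 2, -15, 0, 0], [60, 4, -30, 0, 0], [60, 5, -45, 0, 0], [60, 7, -60, 0, 0], [60, 8, -70, 0, 0]]]'

```text
time: 10.07
tool_pos: [0.5086, 0.123, 0.1214]
tool_rot: [-0.0, 0.667, 0.745, 0.0]
contact_force: [-0.5, 2.1, 1.0]
gripper_width: 0.705
```

```bash
python3 - <<'E'
from h import *
s=state();print(s['time'],s['tool_pos'],s['contact_force'],s['gripper_width'])
b=grab_frame('top');save('t8',b);b=b[140:300,110:330]
a=grab_frame('scene')[150:370,200:440]
save('s8',np.hstack([cv2.resize(a,(400,366),interpolation=2),cv2.resize(b,(400,366))]))
E
```

```text
10.075 [0.50864221 0.12303529 0.1213913 ] [-0.47494136  2.09312097  0.9815765 ] 0.705162858519781
```

View pics/s8.png

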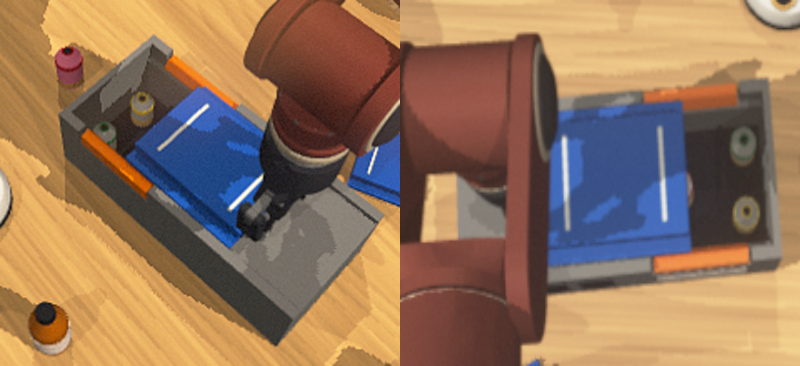

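The lid slides straight, with 2 N of friction. Continuing.

Request:
servo_tool --deltas '[[[60, 2, -15, 0, 0], [60, 3, -30, 0, 0], [60, 5, -45, 0, 0], [60, 7, -58, 0, 0], [60, 8, -68, 0, 0]]]'

```text
time: 10.8
tool_pos: [0.5164, 0.0552, 0.1211]
tool_rot: [-0.0, 0.667, 0.745, -0.0]
contact_force: [0.1, 2.9, 0.2]
gripper_width: 0.704
```

Request:
servo_tool --deltas '[[[60, 0, -4, 0, 0], [60, 1, -8, 0, 0], [60, 1, -12, 0, 0], [60, 1, -12, 0, 0]]]'

```text
time: 11.3
tool_pos: [0.5174, 0.0436, 0.1211]
tool_rot: [0.0, 0.667, 0.745, -0.001]
contact_force: [-0.2, 0.5, 0.1]
gripper_width: 0.705
```

```bash
python3 - <<'E'
from h import *
s=state();print(s['time'],s['tool_pos'],s['contact_force'],s['gripper_width'])
a=grab_frame('scene')[150:300,200:440]
save('s9',cv2.resize(a,(800,500),interpolation=2))
E
```

```text
11.3 [0.51738768 0.04359894 0.12109877] [-0.18014116  0.47684596  0.08253479] 0.7051708018222759
```

View pics/s9.png

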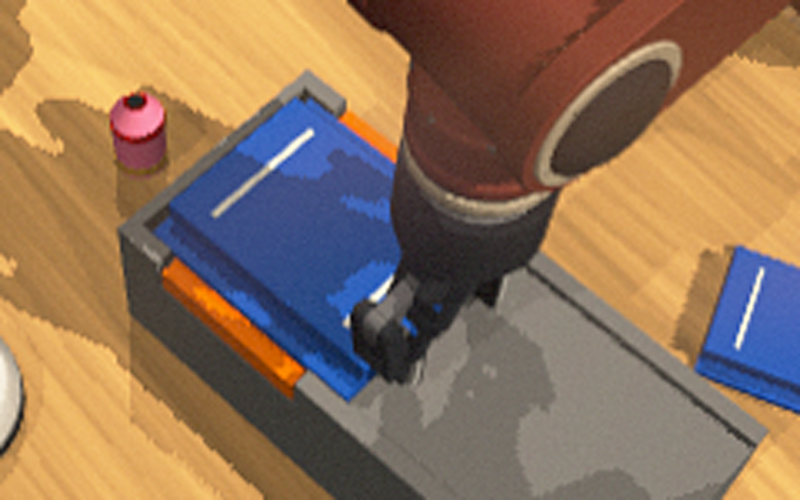

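The lid is almost at the end stop, with its near edge along the wall at about (160,225)–(310,95). I'll creep until it makes contact.

Request:
servo_tool --deltas '[[[60, 0, -2, 0, 0], [60, 0, -4, 0, 0], [60, 1, -5, 0, 0], [60, 1, -5, 0, 0]]]'

```text
time: 11.85
tool_pos: [0.5183, 0.0391, 0.1211]
tool_rot: [-0.0, 0.667, 0.745, -0.0]
contact_force: [-1.1, 2.1, -0.8]
gripper_width: 0.701
```

Request:
servo_tool --deltas '[[[60, 0, -1, 0, 0], [60, 0, -2, 0, 0], [60, 0, -3, 0, 0], [60, 0, -3, 0, 0]]]'

```text
time: 12.35
tool_pos: [0.5182, 0.0373, 0.1212]
tool_rot: [-0.001, 0.667, 0.745, 0.001]
contact_force: [-0.5, 7.2, 1.1]
gripper_width: 0.697
```

Request:
servo_tool --deltas '[[[60, 0, -2, 0, 0], [60, 0, -2, 0, 0]]]'

```text
time: 12.6
tool_pos: [0.518, 0.0371, 0.1211]
tool_rot: [-0.003, 0.667, 0.745, 0.002]
contact_force: [-2.6, 13.8, 0.7]
gripper_width: 0.706
```

```bash
python3 - <<'E'
from h import *
s=state();print(s['time'],s['tool_pos'],s['contact_force'],s['gripper_width'])
a=grab_frame('scene')[150:300,200:440]
save('s10',cv2.resize(a,(800,500),interpolation=2))
E
```

```text
12.6 [0.51796006 0.03710765 0.12111134] [-2.55396905 13.78933776  0.72689281] 0.7062730295265072
```

View pics/s10.png

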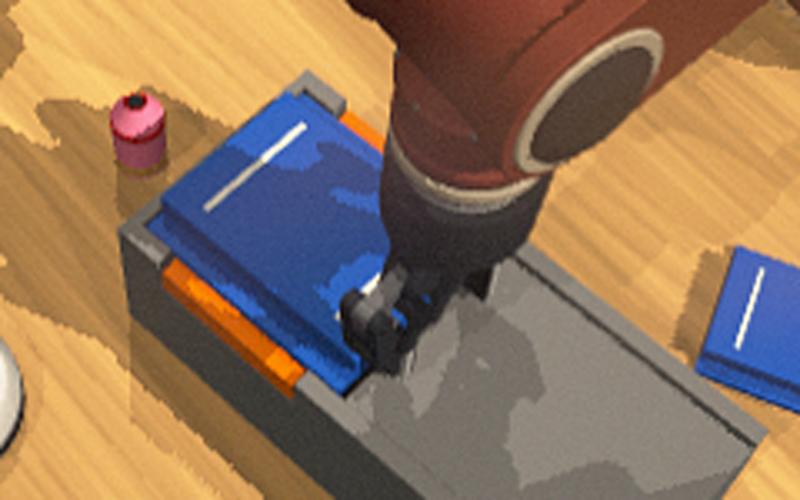

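It is against the stop (14 N, no further travel). I'll back off, rise and check that the lid dropped level.

Request:
servo_tool --deltas '[[[60, -1, 8, 0, 0], [60, -3, 25, 0, 0], [40, -4, 35, 40, 0], [10, -4, 35, 90, 0], [0, -4, 35, 100, 0]]]'

```text
time: 13.28
tool_pos: [0.5167, 0.0695, 0.2262]
tool_rot: [0.003, 0.667, 0.745, 0.002]
contact_force: [-0.5, 0.7, 0.7]
gripper_width: 0.071
```

Request:
servo_tool --deltas '[[[0, -8, 60, 0, 0], [0, -10, 80, 0, 0], [0, -10, 80, 0, 0], [0, -10, 80, 0, 0]]]'

```text
time: 13.78
tool_pos: [0.5043, 0.1486, 0.2207]
tool_rot: [-0.0, 0.667, 0.745, -0.001]
contact_force: [-0.1, 0.8, 1.4]
gripper_width: 0.0
```

```bash
python3 - <<'E'
from h import *
s=state();print(s['time'],s['tool_pos'],s['contact_force'],s['gripper_width'])
S=grab_frame('scene');save('sc11',S);T=grab_frame('top');save('t11',T)
save('s11',np.hstack([cv2.resize(S[160:300,220:360],(400,400),interpolation=2),cv2.resize(T[150:290,200:340],(400,400),interpolation=2)]))
E
```

```text
13.775 [0.50428161 0.14862301 0.2206802 ] [-0.12590282  0.76130001  1.44263306] 0.00014766518892471678
```

View pics/s11.png

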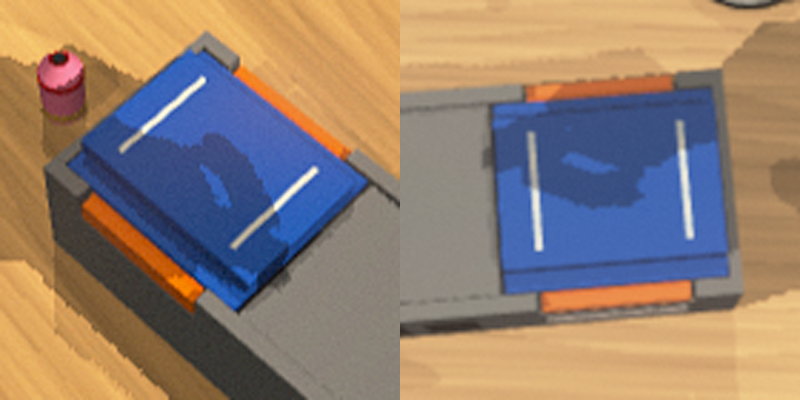

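```bash
python3 - <<'E'
from h import *
c=calibration('top');print(onz(c,273.5,214.75,.118))
c=calibration('scene')
# stripes midpoints in scene crop scale 400/140
for p in((162,115),(275,208)): print(onz(c,220+p[0]*.35,160+p[1]*.35,.118))
E
```

```text
[ 0.52530573 -0.04819672  0.118     ]
[ 0.53176735 -0.09790323  0.118     ]
[0.52008948 0.00195008 0.118     ]
```

The lid lies past the deck edge on the catches. Both views put its centre at (0.526,-0.048). I'll move over the centre.

Request:
servo_tool --deltas '[[[40, 5, -50, 0, 0], [40, 10, -100, 0, 0], [40, 16, -150, 0, 0], [40, 22, -190, -10, 0], [40, 22, -197, -30, 0]]]'

```text
time: 14.5
tool_pos: [0.5272, -0.051, 0.1919]
tool_rot: [0.001, 0.669, 0.744, 0.0]
contact_force: [-0.1, 0.7, 0.2]
gripper_width: 0.464
```

Request:
servo_tool --deltas '[[[40, 0, 0, -20, 0], [40, 0, 0, -40, 0], [40, 0, 0, -45, 0], [40, 0, 0, -48, 0]]]'

```text
time: 15.0
tool_pos: [0.5265, -0.0472, 0.143]
tool_rot: [-0.0, 0.666, 0.746, -0.0]
contact_force: [0.3, 0.9, 0.5]
gripper_width: 0.469
```

Request:
servo_tool --deltas '[[[40, 0, 0, -3, 0], [40, 0, 0, -6, 0], [40, 0, 0, -8, 0], [40, 0, 0, -10, 0]]]'

```text
time: 15.5
tool_pos: [0.5272, -0.048, 0.1349]
tool_rot: [0.001, 0.667, 0.745, 0.0]
contact_force: [-3.1, 1.5, 8.3]
gripper_width: 0.471
```

Contact at TCP z ≈ 0.135, so fully home should be near 0.117. Pressing on.

Request:
servo_tool --deltas '[[[40, 0, 0, -2, 0], [40, 0, 0, -4, 0], [40, 0, 0, -6, 0], [40, 0, 0, -8, 0]]]'

```text
time: 16.0
tool_pos: [0.5284, -0.048, 0.1319]
tool_rot: [0.001, 0.667, 0.745, 0.001]
contact_force: [-15.7, 4.1, 31.2]
gripper_width: 0.472
```

Request:
servo_tool --deltas '[[[40, 0, 0, -2, 0], [40, 0, 0, -4, 0], [40, 0, 0, -6, 0], [40, 0, 0, -6, 0]]]'

```text
time: 16.5
tool_pos: [0.5277, -0.0482, 0.124]
tool_rot: [0.001, 0.667, 0.745, 0.0]
contact_force: [-9.0, 1.3, 15.8]
gripper_width: 0.469
```

Request:
servo_tool --deltas '[[[40, -1, 0, -2, 0], [40, -1, 0, -4, 0], [40, -1, 0, -4, 0]]]'

```text
time: 16.88
tool_pos: [0.5273, -0.0482, 0.1175]
tool_rot: [0.002, 0.667, 0.745, 0.001]
contact_force: [1.7, 0.4, 10.2]
gripper_width: 0.471
```

```bash
python3 - <<'E'
from h import *
s=state();print(s['time'],s['tool_pos'],s['contact_force'],s['ft_torque'])
S=grab_frame('scene')
save('s12',cv2.resize(S[160:300,220:400],(800,622),interpolation=2)[:600])
E
```

```text
16.875 [ 0.5273131  -0.04824788  0.11752229] [ 1.68256986  0.36511871 10.18706179] [ 0.10588112 -0.104767    0.03170056]
```

View pics/s12.png

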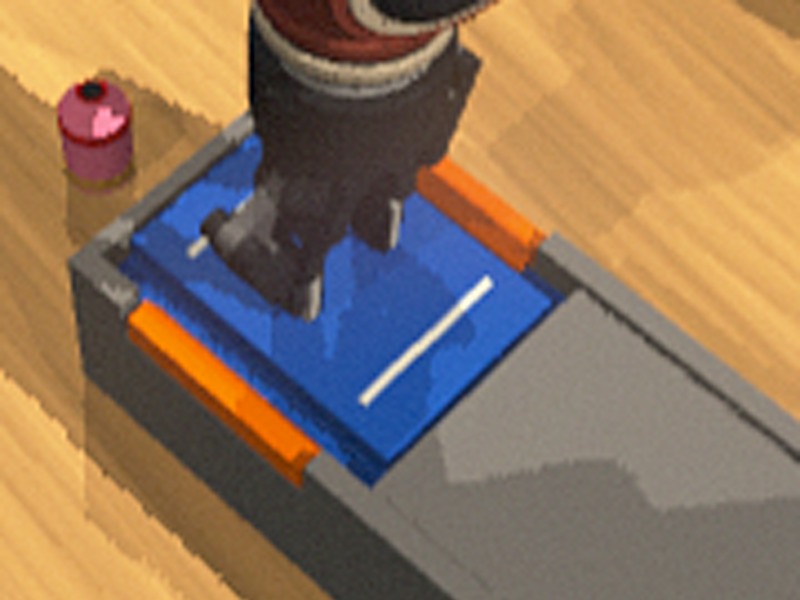

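The lid is down and the catches overlap the flange. I'll press a little more to confirm it has bottomed.

Request:
servo_tool --deltas '[[[40, 0, 0, -2, 0], [40, 0, 0, -4, 0], [40, 0, 0, -4, 0]]]'

```text
time: 17.3
tool_pos: [0.5275, -0.0483, 0.1174]
tool_rot: [0.001, 0.667, 0.745, 0.001]
contact_force: [-10.1, 2.3, 29.8]
gripper_width: 0.468
```

It has bottomed: the TCP stays at 0.117 and the force rises to 30 N. I'll retreat and check.

Request:
servo_tool --deltas '[[[40, 0, 0, 20, 0], [40, 0, 0, 60, 0], [40, 0, 0, 110, 0], [40, 0, 0, 140, 0], [40, -10, 50, 140, 0]]]'

```text
time: 17.92
tool_pos: [0.5168, 0.0005, 0.254]
tool_rot: [0.002, 0.669, 0.744, 0.001]
contact_force: [0.2, 0.3, -0.8]
gripper_width: 0.467
```

Request:
servo_tool --deltas '[[[40, -15, 60, 0, 0], [40, -20, 120, 0, 0], [40, -25, 170, 0, 0], [40, -25, 180, 0, 0], [40, -25, 180, 0, 0]]]'

```text
time: 18.55
tool_pos: [0.49, 0.182, 0.2502]
tool_rot: [-0.0, 0.667, 0.745, -0.001]
contact_force: [-0.1, -0.4, -0.6]
gripper_width: 0.47
```

```bash
python3 - <<'E'
from h import *
s=state();print(s['time'],s['tool_pos'],s['contact_force'])
S=grab_frame('scene');save('sc13',S);T=grab_frame('top');save('t13',T)
save('s13',np.hstack([cv2.resize(S[160:300,220:360],(400,400),interpolation=2),cv2.resize(T[150:290,200:340],(400,400),interpolation=2)]))
E
```

```text
18.55 [0.4900201  0.18202729 0.25023427] [-0.10534929 -0.35249108 -0.62058001]
```

View pics/s13.png

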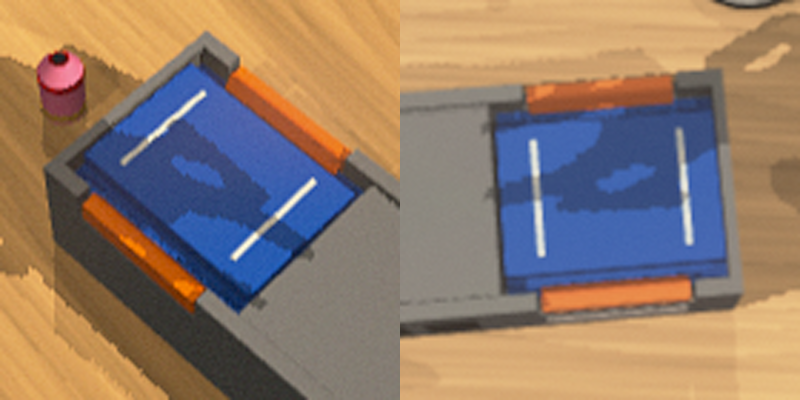

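View pics/sc13.png

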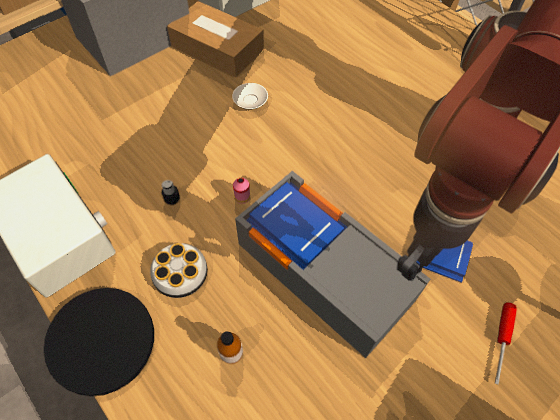

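Both views show the lid sunk in the tub with the orange catches over both long edges. The turret, eyepiece and bottle haven't moved. One last numeric check: heights of the stripe ends by triangulation, and the catch positions at the start against now.

```bash
python3 - <<'E'
from h import *
from m1 import tri
def ends(im,x0,x1,y0,y1):
    h=cv2.cvtColor(im,cv2.COLOR_BGR2HSV);m=cv2.inRange(h,(0,0,120),(180,80,255))
    b=cv2.inRange(h,(100,150,40),(130,255,255))
    b=cv2.morphologyEx(b,cv2.MORPH_CLOSE,np.ones((9,9)));m&=cv2.erode(b,np.ones((3,3)))
    k=np.zeros_like(m);k[y0:y1,x0:x1]=m[y0:y1,x0:x1];out=[]
    for c in sorted(cv2.findContours(k,0,1)[0],key=cv2.contourArea)[-2:]:
        p=cv2.boxPoints(cv2.minAreaRect(c));i=np.argsort(np.linalg.norm(p-p[0],axis=1))
        a=(p[0]+p[i[1]])/2;d=(p[i[2]]+p[i[3]])/2;out.append((a,d))
    return out
ct,cs=calibration('top'),calibration('scene')
for tag in('11','13'):
    T=cv2.imread(f'pics/t{tag}.png');S=cv2.imread(f'pics/sc{tag}.png')
    et=ends(T,225,330,180,255);es=ends(S,240,350,180,265)
    for n,e in(('top',et),('scene',es)): print(tag,n,[[q.round(1).tolist() for q in x] for x in e])
    for a in [q for x in et for q in x]:
        r=[tri(ct,a,cs,b) for x in es for b in x];k=min(r,key=lambda t:t[1]);print(k[0].round(4),round(k[1],4))
for im in('scene0','sc11','sc13'):
    h=cv2.cvtColor(cv2.imread(f'pics/{im}.png'),cv2.COLOR_BGR2HSV);m=cv2.inRange(h,(5,170,90),(14,255,255))
    for (x0,x1,y0,y1) in((295,347,178,225),(240,296,222,270)):
        y,x=np.nonzero(m[y0:y1,x0:x1]);print(im,len(x),(x.mean()+x0).round(1),(y.mean()+y0).round(1))
E
```

```text
11 top [[[246.6999969482422, 217.89999389648438], [248.39999389648438, 237.10000610351562]], [[298.29998779296875, 203.89999389648438], [301.0, 233.10000610351562]]]
11 scene [[[261.3999938964844, 212.5], [291.0, 187.0]], [[300.8999938964844, 245.89999389648438], [330.3999938964844, 218.39999389648438]]]
[0.5048 0.0058 0.1623] 0.0155
[ 0.4807 -0.003   0.1209] 0.0007
[ 0.5581 -0.1011  0.0932] 0.0142
[ 0.4919 -0.1021  0.1205] 0.0018
13 top [[[298.8999938964844, 215.89999389648438], [301.0, 235.0]], [[246.1999969482422, 198.89999389648438], [249.10000610351562, 239.10000610351562]]]
13 scene [[[262.5, 217.5], [277.0, 203.0]], [[300.8999938964844, 249.89999389648438], [329.79998779296875, 222.6999969482422]]]
[ 0.5285 -0.0984  0.1037] 0.0034
[ 0.5046 -0.1125  0.0586] 0.0228
[0.5583 0.0057 0.1022] 0.0013
[ 0.4795 -0.0033  0.1032] 0.0009
scene0 455 320.8 202.4
scene0 355 270.5 248.4
sc11 201 322.8 199.5
sc11 448 268.4 247.2
sc13 485 320.6 201.5
sc13 456 269.0 247.3
```

```bash
python3 - <<'E'
from h import *
from m1 import tri
S=cv2.imread('pics/sc13.png');T=cv2.imread('pics/t13.png')
S=cv2.convertScaleAbs(S[185:265,240:340],alpha=1.5);T=cv2.convertScaleAbs(T[180:260,230:330],alpha=1.5)
cv2.imwrite('pics/s14.png',np.hstack([cv2.resize(x,(400,320),interpolation=2) for x in(S,T)]))
ct,cs=calibration('top'),calibration('scene')
f=lambda p:(220+p[0]*.35,160+p[1]*.35);g=lambda p:(200+(p[0]-400)*.35,150+p[1]*.35)
for a,b in(((205,93),(680,129)),((123,163),(688,243)),((315,181),(533,141)),((233,259),(541,255))): print([np.round(v,4) for v in tri(ct,g(b),cs,f(a))])
E
```

```text
[array([ 0.5382, -0.0765,  0.1862]), np.float64(0.0374)]
[array([ 0.5208, -0.122 ,  0.0037]), np.float64(0.0448)]
[array([0.5284, 0.0139, 0.1881]), np.float64(0.0349)]
[array([ 0.5075, -0.0132, -0.002 ]), np.float64(0.0424)]
```

View pics/s14.png

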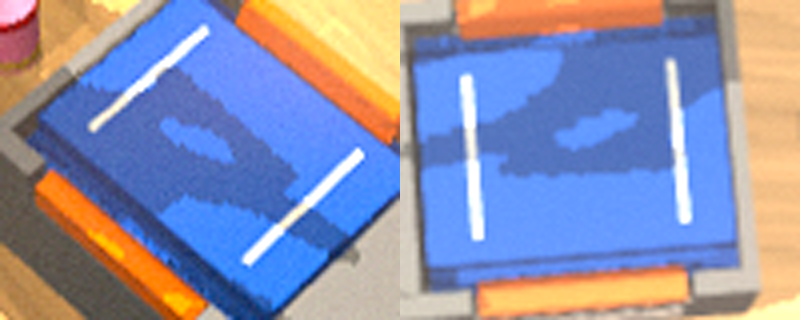

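I paired the stripe ends the wrong way round: the scene's upper-right end is the robot side, which is the lower end in the top view. I'll redo it with these crop pixels.

```bash
python3 - <<'E'
from h import *
from m1 import tri
ct,cs=calibration('top'),calibration('scene')
for a,b in(((207,31),(285,222)),((93,127),(270,60)),((360,154),(78,238)),((248,262),(67,76))):
    print([np.round(v,4) for v in tri(ct,(230+b[0]/4,180+b[1]/4),cs,(240+a[0]/4,185+a[1]/4))])
E
```

```text
[array([ 0.49  , -0.1027,  0.0987]), np.float64(0.0003)]
[array([ 0.5688, -0.093 ,  0.1027]), np.float64(0.0007)]
[array([ 0.4789, -0.0036,  0.0996]), np.float64(0.0001)]
[array([0.5577, 0.006 , 0.1003]), np.float64(0.0017)]
```

The four stripe ends are at 98.7, 102.7, 99.6 and 100.3 mm. Within about 2 mm pixel noise, that is level at the fully-home height of 100 mm. Both catches are back in their starting image positions. The robot is clear of everything, so I'll hand in.

```bash
python3 -c "
from h import *
print(state()['time'],job_done())"
```

```text
the job is handed in; nothing more can be done
18.65 None
```

I handed the job in at 18.65 s with everything done in the order asked; no verdict was reported. The red-banded objective stands in the large compartment. The larger blue lid was slid to the end stop and pressed down until it bottomed, and the robot was clear of everything at the end.

**Last checks:**
- **Lid:** the tool stopped at 117 mm while the force rose from 10 to 30 N, so it had bottomed. The four stripe ends measured 99–103 mm against 100 mm for fully home, which is level within pixel noise.
- **Catches:** both overlap the lid's flange in the pictures, and sit within about 2 pixels of their starting image positions.
- **Objectives:** all three stood upright in the last view before the lid closed over them. I could not see them after that.
- **Turret, eyepiece, bottle, pink look-alike:** they look unmoved in the last scene picture.

**Checks that failed first:**
- My automatic stripe detection was spoilt by the arm's shadow.
- My first pairing of the stripe ends by hand was mirrored and gave nonsense heights. The heights above are from the corrected pairing.

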